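Press the work slide down and feed it under the jig's leaf spring

ROBOT

A 7-joint arm with a two-finger parallel gripper is mounted at the origin on the work surface; the furniture and walls round the work are solid. World frame = base frame: x ahead of the robot, y to its left, z up, the work surface at z = 0. Lengths are in m, angles in degrees, forces in N, time in s.
With the tool pointing down it reaches from about 0.35 to 0.9 m from the base axis. Payload 19.9 kg.
Tool frame: the origin (TCP) lies midway between the tips of the shut fingers; the grasp point (between the pads) lies 19 mm behind it; z points along the fingers, y is the line along which they close (so a half turn about z gives the same grasp; the last joint's range is limited). The gripper opens to 85 mm and grips with 20 to 120 N. Pads are 22 mm wide; open, the fingers measure 114 mm over their backs; the gripper's body (76 mm by 85 mm) begins 54 mm behind the grasp point. The pads swing forward as they close: fully open they stand 13 mm farther back than shut.
Start: joints at [-69.815, 23.915, -0.59, 92.452, 0.269, 63.638, -3.037], TCP at [0.24, 0.577, 0.231] pointing down, gripper open.
Joint ranges: [-161.28, 161.28], [-22.2, 115.67], [-73.04, 71.86], [3.21, 147.25], [-68.34, 248.33], [10.77, 114.83], [-161.83, 161.83]. Speed limits (degrees/s): [108.29, 108.29, 136.94, 136.94, 172.46, 172.46, 172.46].

INTERFACE

Orientations are given as [roll, pitch, yaw] about the fixed x, y, z axes, in that order (R = Rz(yaw) Ry(pitch) Rx(roll)).
In Python, from station import r gives the robot as it stands.
- The arm moves only by the tool carry_out, never from a script. Its arguments are lists of equal length, an entry for each row: "slide": the shift along the tool's x, y, z in mm, a list of three; "yaw": the turn about the tool's z in rad. In form: {"slide": [[tx, ty, tz], ...], "yaw": [yaw, ...]}. A call has exactly 10 rows; each row shifts and turns the commanded pose from where the row before left it, along the tool's axes as they then stand; what a row does not reach is not made up. A row lasts 1/12 s, in which the tool goes at most 41.7 mm and 7.16 degrees, less where a joint would pass 70% of its speed; a pose out of reach is approached as far as the arm can. A call with a gripper value outside its range is refused whole. "grip" is the finger opening in mm, from 0 to 85.4, set as the call begins (left out, the last holds). The fingers move at their own pace and stop on an object; "squeeze" is the grip in N (left out, the last holds). Time passes only in rows, so rows that do not move let the fingers close, or fill a call up. It gives the time, the measured TCP pose, the force, the opening and the grip force at its end, in the units of the state.
- r.get_obs(): the state, without advancing time (a new reading comes with each control period).
- r.camera(name): name is "scene" or "top" or "wrist"; returns a dict with "pixels" (400x640x3 uint8, blue, green, red), "mtx" (3x3 intrinsics, pixels), "cam_to_world" (4x4, takes a point from camera to world coordinates); the wrist camera has in their place "T_tool_cam" (4x4, takes a point from camera to tool coordinates, whose origin is the TCP and whose axes are the flange's). Camera axes: x right, y down, z forward; pixel columns grow to the right and rows downward; lengths in m; the calibration is good to about 2 mm. A picture is of the moment at which its call begins: read the wrist's pose just before it. There is no depth.
- r.job_done(): hands the job in; it is judged then, once.
Trained networks look in the newest picture that a camera, given by its name, has taken for a name from the list of things; names that differ only in an ending like _2 or _b are one class to them, and where a whole thing is asked for, a point or a joint stands for the part that bears it (a point fixed in the world has none). Each returns a list of dicts, best first, with "conf" (0 to 1); they miss things now and then, are a little off and sometimes report something else, mostly with a low value. They report only what shows in the picture. A call takes as long as a camera call. They do not tell look-alikes from the thing itself.
- r.trace(camera, target): "mask" (400x640 bool, what is visible of it) and "pixel" ([column, row] in pixels, amid what is visible of it).
The state is a dict: "t": time; "joint_positions": joint angles; "qd": joint speeds; "effort": joint torques, N m; "tcp_pos": TCP position; "orientation": TCP orientation; "force": force on the tool from outside, world axes, zero at the start; "moment": the same for the moment, N m; "opening": finger opening in m; "grasp_force": force on a finger pad.
Only numpy, scipy, OpenCV 4.12 (cv2) and the standard library are available. Lean on these libraries where they do the work, as an engineer would, in place of code of your own. Each camera call takes 0.05 s, during which the arm holds its last target. There are 200 camera calls.

TASK

On the bench stands a small steel drill jig. With the fingertips on the low tread at the tail of its work slide, press the slide down hard against the sprung pad beneath it and, still pressing, push it along between the rails, under the bridge and the leaf spring, until it is fully home at the end stop and the pad springs up behind it. Only press and push, never lift the slide; then take the hand away and leave the loose things around the jig undisturbed.

Things in the scene. Friction and masses are not known exactly. Their poses are not given: they have to be found in the camera images.
- jig: Fixed steel drill jig, 320 x 96 x 47 mm. Origin on the bench under the bridge's entry edge, midway between the rails; x = feed direction, y across, z up. In this frame: flat bed at z = 12 mm; two rails from x = -208 to 112 mm, inner faces y = +-31 mm, outer +-43 mm, tops z = 32 mm. Brass lifter pad, 98 x 40 mm, in the bed from x = -178 to -80 mm. Things are given in mm of this frame below.
- lip (a point): Middle of the lower entry edge of the bridge, a steel bar across the rails from jig x = 0 to 22 mm, underside at z = 31 mm (19 mm above the bed), top at z = 47 mm. The slide must pass below it. Axes as the jig's.
- stop (a point): Middle of the foot of the end stop's face, at jig x = 95 mm, on the bed; the stop is 14 mm high and ends the slide's travel. Axes as the jig's.
- lifter (a joint): Brass sprung pad under the slide: m pressed down. 0 = up, its top 9 mm above the bed; 0.009 = flush. It pushes up with 8 N (up) to 12 N (flush); the slide's weight alone does not sink it. While it is up the slide's front butts against the bridge, 6 mm too high; flush, the slide passes with 3 mm to spare. It springs up again once the slide's tail has passed it.
- leaf (a joint): Thin leaf spring, 24 mm wide, hinged on the bridge and slanting down behind it (jig x = 21 to 87 mm): rad its tip is lifted. 0 = hanging, tip about 12 mm above the bed; about 0.08 when it rides on the slide. It presses with 6 to 9 N; the slide's front lifts it by itself when pushed under.
- tread (a point): Centre of the top of the tread, the low ridged tail (50 mm long, 60 wide, 7 thick) of the loose steel work slide. 25 mm ahead of it a step face 9 mm high rises to the thicker front part: push on it. Axes as the jig's. Top face 28 mm above the bench at the start, 19 mm when pressed down. Jig x about -171 to -155 mm at the start, -50 mm when home.
- nose (a point): Middle of the lower edge of the work slide's front end, 145 mm ahead of the tread point; the slide is 170 x 60 mm, front part 16 mm thick, about 0.3 kg. At the start 10 to 26 mm short of the bridge; home at jig x = 95 mm, touching the end stop.
- big_nut: Loose rusty hexagon nut, 45 x 51 x 24 mm, lying beside the jig on the side towards the robot; origin at the centre of its underside. Leave alone.
- angle_iron: Loose rusty offcut of angle iron, 40 x 150 x 40 mm (L section), lying beside the jig's tail end on the side away from the robot; origin at the centre of its underside. Leave alone.
- wood_block: Loose grey wooden packing block, 60 x 110 x 45 mm, beside the jig's front end on the side away from the robot; origin at the centre of its underside. Leave alone.
Mind the look-alikes: they are no part of the job. There is more than one size of the part that bears tread; the job needs the larger.

How it is judged:
By the outcome, as a careful person would: the job done as asked, in the order asked, and still so for the second after the job is handed in, with the robot touching nothing.
It also fails if it takes over 48 s, if anything falls off the work surface, if the arm or the gripper's body presses on something with over 40 N, if the wrist force passes 120 N, or if a joint passes its speed limit or range.

## Working session

There is one attempt and no reset: what is moved stays moved. The work goes in short steps, Python scripts to look and compute and a tool call to move; the robot and the scene stay as the last step left them, time stands still between calls to the robot, and variables do not carry over. Pictures are saved under pics/ and viewed, at most 10 in all, crops included, and the job is handed in when it is done.

Besides the shell and the picture viewer there is one more tool, called after ">>>" by a JSON object that holds its "api" and its "payload", one argument or row to a line. carry_out: Moves the arm, as the interface text tells. Its arguments: {"type":"object","properties":{"slide":{"type":"array"},"yaw":{"type":"array"},"grip":{"type":"number"},"squeeze":{"type":"number"}},"required":["slide","yaw"]}

```bash
mkdir -p pics; cat > h.py <<'E'
import numpy as np, cv2
from station import r
def ray(c,px,z):
    K=np.array(c["mtx"]);T=np.array(c["cam_to_world"])
    d=T[:3,:3]@np.linalg.inv(K)@np.array([px[0],px[1],1.]);o=T[:3,3]
    return o+d*(z-o[2])/d[2]
def proj(c,P):
    K=np.array(c["mtx"]);T=np.linalg.inv(np.array(c["cam_to_world"]))
    p=K@(T[:3,:3]@np.array(P)+T[:3,3]);return p[:2]/p[2]
E
python3 - <<'E'
from h import *
o=r.get_obs();print({k:np.round(o[k],3) for k in('t','tcp_pos','orientation','force')})
a=[]
for n in("top","scene"):
    c=r.camera(n);cv2.imwrite(f"pics/{n}0.png",c["pixels"]);np.savez(f"{n}.npz",**c)
    for t in("jig","tread","lip","stop","nose","big_nut","angle_iron","wood_block"):
        for d in r.trace(n,t)[:3]:
            print(n,t,round(d["conf"],2),np.round(d["pixel"]),d["mask"].sum(),np.round(ray(c,d["pixel"],.02),3))
E
```

```text
{'t': np.float64(0.0), 'tcp_pos': array([0.24 , 0.577, 0.231]), 'orientation': array([-1.79932e+02,  5.00000e-03,  1.57439e+02]), 'force': array([0.328, 0.009, 0.415])}
top jig 0.94 [357. 202.] 3303 [0.518 0.011 0.02 ]
top tread 0.7 [204. 275.] 800 [0.346 0.383 0.02 ]
top tread 0.57 [397. 207.] 1717 [ 0.503 -0.087  0.02 ]
top lip 0.71 [354. 199.] 3308 [0.526 0.019 0.02 ]
top stop 0.91 [358. 205.] 3430 [0.51  0.009 0.02 ]
top nose 0.8 [395. 209.] 1766 [ 0.498 -0.083  0.02 ]
top nose 0.77 [203. 280.] 744 [0.336 0.384 0.02 ]
top nose 0.74 [416. 164.] 891 [ 0.612 -0.14   0.02 ]
top big_nut 0.61 [331. 230.] 281 [0.45  0.076 0.02 ]
top angle_iron 0.75 [417. 164.] 843 [ 0.612 -0.143  0.02 ]
top wood_block 0.73 [343. 141.] 1265 [0.675 0.041 0.02 ]
scene jig 0.7 [332. 248.] 2969 [ 0.488 -0.022  0.02 ]
scene tread 0.74 [213. 186.] 428 [0.34  0.352 0.02 ]
scene tread 0.58 [356. 260.] 1539 [ 0.512 -0.087  0.02 ]
scene tread 0.4 [334. 249.] 2781 [ 0.489 -0.026  0.02 ]
scene lip 0.94 [336. 252.] 2837 [ 0.487 -0.037  0.02 ]
scene stop 0.93 [334. 253.] 2986 [ 0.482 -0.038  0.02 ]
scene nose 0.93 [353. 260.] 1595 [ 0.506 -0.082  0.02 ]
scene nose 0.83 [212. 182.] 385 [0.347 0.369 0.02 ]
scene big_nut 0.72 [300. 235.] 291 [0.446 0.058 0.02 ]
scene angle_iron 0.59 [405. 258.] 1344 [ 0.616 -0.149  0.02 ]
scene wood_block 0.92 [374. 200.] 1094 [0.685 0.048 0.02 ]
```

View pics/top0.png

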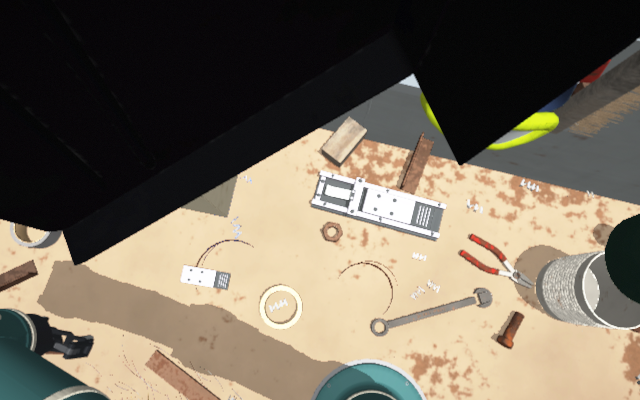

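View pics/scene0.png

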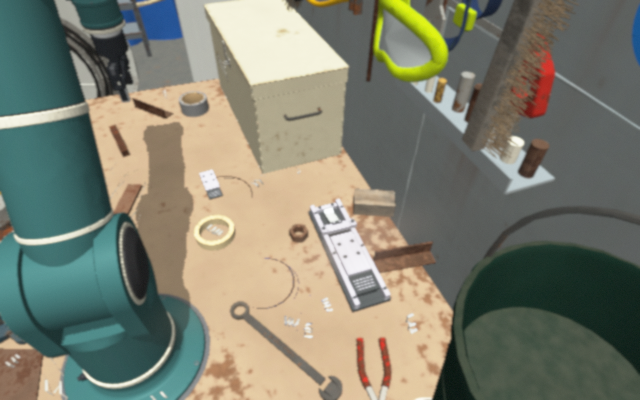

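The top view shows the jig from (315,190) to (440,225), with the tread tail at about (428,217) and feed pointing left. The smaller look-alike slide lies loose at (205,277). In the scene view the jig's tail is at (368,290) and a cabinet stands behind-left.

```bash
python3 - <<'E'
from h import *
for n in("top","scene"):
    c=r.camera(n)
    m=np.zeros((400,640),bool)
    for t in("jig","tread","nose"):
        for d in r.trace(n,t)[:2]:
            if d["pixel"][0]>300 and abs(d["pixel"][0]-365)<45: 
                m|=d["mask"]
                P=np.array([ray(c,(x,y),.03)[:2] for y,x in np.argwhere(d["mask"])],np.float32)
                print(n,t,cv2.minAreaRect(P))
    P=np.array([ray(c,(x,y),.03)[:2] for y,x in np.argwhere(m)],np.float32)
    print(n,"union",cv2.minAreaRect(P))
    if n=="scene":
        print("cab",ray(c,(265,170),0),ray(c,(338,152),0))
    else:
        cv2.imwrite("pics/top1.png",cv2.resize(c["pixels"][120:250,290:460],None,fx=4.6,fy=4.6,interpolation=cv2.INTER_CUBIC))
        print(c["cam_to_world"])
E
```

```text
top jig ((0.5084958672523499, -0.04119899868965149), (0.3200201094150543, 0.10388756543397903), 73.0787124633789)
top tread ((0.4970003068447113, -0.08792361617088318), (0.17047850787639618, 0.06336115300655365), 73.48442840576172)
top nose ((0.49726077914237976, -0.08905535191297531), (0.16903004050254822, 0.06381606310606003), 72.66462707519531)
top union ((0.5084958672523499, -0.04119899868965149), (0.3200201094150543, 0.10388756543397903), 73.0787124633789)
[[-0.02040991 -0.98269068  0.18412622  0.30053907]
 [-0.99963725  0.01682073 -0.02103413  0.11350097]
 [ 0.01757291 -0.18448874 -0.98267752  1.1326921 ]
 [ 0.          0.          0.          1.        ]]
scene jig ((0.5090838074684143, -0.04964037239551544), (0.3338885009288788, 0.10903345793485641), 72.47098541259766)
scene tread ((0.5015562772750854, -0.09003202617168427), (0.17871300876140594, 0.062485240399837494), 72.88260650634766)
scene nose ((0.5013771057128906, -0.09244363009929657), (0.18090052902698517, 0.06717246770858765), 74.15255737304688)
scene union ((0.5090838074684143, -0.04964037239551544), (0.3338885009288788, 0.10903345793485641), 72.47098541259766)
cab [ 5.09653301e-01  3.49656519e-01 -1.11022302e-16] [0.74876687 0.29299503 0.        ]
```

View pics/top1.png

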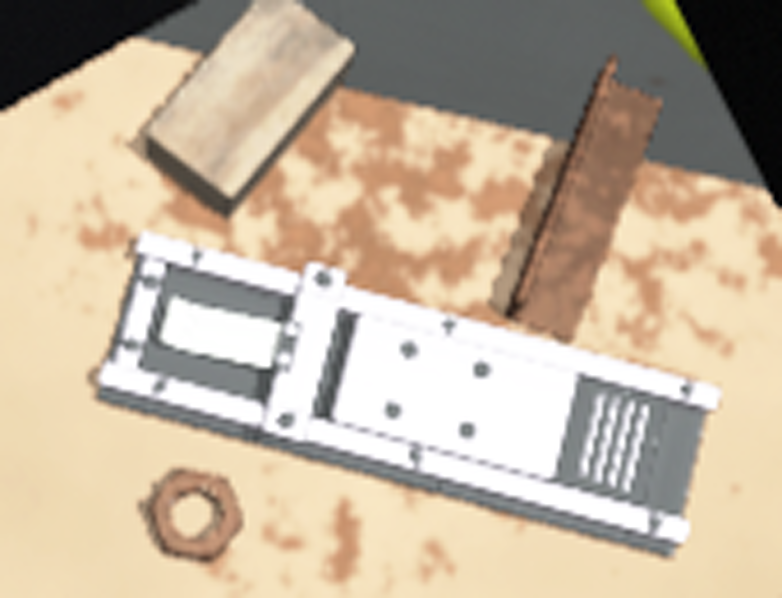

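The crop confirms the jig layout: ridged tread at lower right, front to the left, nut below, angle iron and block above. Jig yaw is about 73°, and the tread is at about (0.480,-0.146), jig x about -157. Next I'll plan the approach.

```bash
cat >> h.py <<'E'
from scipy.spatial.transform import Rotation as Ro
def plan(p,yaw,n):
    o=r.get_obs();R0=Ro.from_euler('xyz',o['orientation'],degrees=True);P=np.array(o['tcp_pos'])
    y0=o['orientation'][2];dy=(yaw-y0+180)%360-180;d=(np.array(p)-P)/n*1000
    S=[];Y=-np.radians(dy)/n
    for i in range(n):
        R=Ro.from_euler('xyz',[180,0,y0+dy*i/n],degrees=True)
        S.append(np.round(R.inv().apply(d)).astype(int).tolist())
    print("|step|",np.linalg.norm(d),"yaw/row",round(Y,4));print(S)
E
python3 -c "
from h import *
plan([.48,-.146,.2],73,20)"
```

```text
|step| 38.13141993335115 yaw/row 0.0737
[[-25, -29, 2], [-27, -27, 2], [-29, -25, 2], [-31, -23, 2], [-32, -20, 2], [-34, -18, 2], [-35, -15, 2], [-36, -13, 2], [-37, -10, 2], [-37, -7, 2], [-38, -5, 2], [-38, -2, 2], [-38, 1, 2], [-38, 4, 2], [-38, 7, 2], [-37, 9, 2], [-36, 12, 2], [-35, 15, 2], [-34, 17, 2], [-33, 20, 2]]
```

>>> {"api": "carry_out", "payload": {
  "slide": [
    [-25,-29,0],
    [-27,-27,0],
    [-29,-25,0],
    [-31,-23,0],
    [-32,-20,0],
    [-34,-18,0],
    [-35,-15,0],
    [-36,-13,0],
    [-37,-10,0],
    [-37,-7,0]
  ],
  "yaw": [0.0737,0.0737,0.0737,0.0737,0.0737,0.0737,0.0737,0.0737,0.0737,0.0737],
  "grip": 0,
  "squeeze": 60
}}

```text
t: 2.13
tcp_pos: [0.3605, 0.213, 0.2315]
orientation: [180.0, -0.0, 115.0]
force: [1.9, 0.1, 0.0]
opening: 0.0
grasp_force: 0.0
```

>>> {"api": "carry_out", "payload": {
  "slide": [
    [-38,-5,2],
    [-38,-2,2],
    [-38,1,2],
    [-38,4,2],
    [-38,7,2],
    [-37,9,2],
    [-36,12,2],
    [-35,15,2],
    [-34,17,2],
    [-33,20,2]
  ],
  "yaw": [0.0737,0.0737,0.0737,0.0737,0.0737,0.0737,0.0737,0.0737,0.0737,0.0737]
}}

```text
t: 2.97
tcp_pos: [0.4804, -0.1497, 0.2115]
orientation: [180.0, -0.0, 72.8]
force: [0.4, 2.4, 0.4]
opening: 0.0003
grasp_force: 0.0
```

```bash
python3 - <<'E'
from h import *
o=r.get_obs();print({k:np.round(o[k],3) for k in('t','tcp_pos','orientation','force','opening','joint_positions')})
c=r.camera("wrist");cv2.imwrite("pics/w0.png",c["pixels"]);print(np.round(c["T_tool_cam"],3))
W=Ro.from_euler('xyz',o['orientation'],degrees=True).as_matrix();T=np.eye(4);T[:3,:3]=W;T[:3,3]=o['tcp_pos']
c["cam_to_world"]=T@np.array(c["T_tool_cam"]);np.savez("w0.npz",mtx=c["mtx"],cam_to_world=c["cam_to_world"])
for t in("tread","jig"):
    for d in r.trace("wrist",t)[:2]:
        P=np.array([ray(c,(x,y),.03)[:2] for y,x in np.argwhere(d["mask"])],np.float32)
        print(t,d["conf"],np.round(d["pixel"]),cv2.minAreaRect(P))
E
```

```text
{'t': np.float64(2.967), 'tcp_pos': array([ 0.48 , -0.15 ,  0.211]), 'orientation': array([ 1.79954e+02, -1.50000e-02,  7.28090e+01]), 'force': array([0.421, 2.358, 0.417]), 'opening': np.float64(0.0), 'joint_positions': array([-20.455,  15.282,  40.153, 111.851, -11.731,  56.862,   7.962])}
[[-0.001 -0.947 -0.32   0.083]
 [ 1.    -0.001 -0.001 -0.001]
 [ 0.    -0.32   0.947 -0.142]
 [ 0.     0.     0.     1.   ]]
tread 0.85 [322.  92.] ((0.4985605478286743, -0.08575647324323654), (0.17063279449939728, 0.06216610223054886), 73.60386657714844)
jig 0.7 [356. 121.] ((0.4954962134361267, -0.09641648083925247), (0.20099233090877533, 0.09044024348258972), 73.53382110595703)
```

View pics/w0.png

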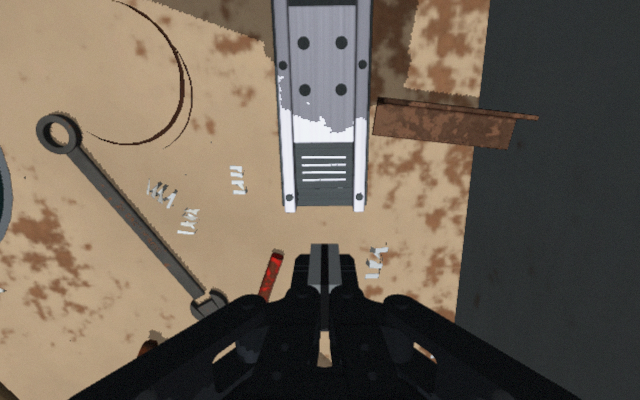

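The wrist view shows the slide between the rails, image up being the feed direction. The step face is at row 142 over columns 294–354, the slide's tail edge near row 190, and the rail tail corners near (285,211) and (366,211).

```bash
python3 - <<'E'
from h import *
c=dict(np.load("w0.npz"))
for n,p,z in(("railL",(285,210),.032),("railR",(367,210),.032),("L up",(276,5),.032),("R up",(372,5),.032),("stepL",(295,142),.037),("stepR",(354,142),.037),("stepLb",(295,142),.028),("tail",(324,190),.028),("ridge1",(324,157),.028),("ridge4",(324,182),.028)):
    print(n,np.round(ray(c,p,z),4))
im=cv2.imread("pics/w0.png");cv2.imwrite("pics/w1.png",cv2.resize(im[100:220,260:400],None,fx=5,fy=5,interpolation=cv2.INTER_CUBIC))
E
```

```text
railL [ 0.427  -0.1777  0.032 ]
railR [ 0.511  -0.2039  0.032 ]
L up [0.484  0.0072 0.032 ]
R up [ 0.5648 -0.0178  0.032 ]
stepL [ 0.4616 -0.1112  0.037 ]
stepR [ 0.517  -0.1285  0.037 ]
stepLb [ 0.4603 -0.1124  0.028 ]
tail [ 0.4732 -0.1699  0.028 ]
ridge1 [ 0.4838 -0.1358  0.028 ]
ridge4 [ 0.4759 -0.1614  0.028 ]
```

View pics/w1.png

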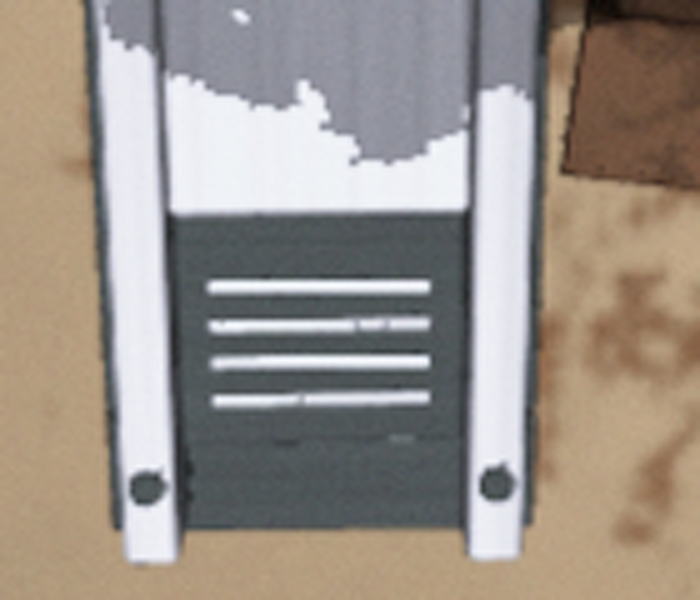

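Jig pose: origin about (0.528,0.007), yaw 73.4°. The step is at jig x about -132.5 and the tread at -157.5, both consistent with the given ranges. I'll descend above the tread, just behind the step.

>>> {"api": "carry_out", "payload": {
  "slide": [
    [8,1,20],
    [8,0,30],
    [0,0,30],
    [0,0,30],
    [0,0,25],
    [0,0,20],
    [0,0,11],
    [0,0,5],
    [0,0,0],
    [0,0,0]
  ],
  "yaw": [-0.01,0,0,0,0,0,0,0,0,0]
}}

```text
t: 3.95
tcp_pos: [0.4861, -0.1328, 0.0412]
orientation: [179.9, -0.0, 73.6]
force: [-0.3, 0.1, 0.2]
opening: 0.0003
grasp_force: 0.0
```

```bash
python3 - <<'E'
from h import *
o=r.get_obs();print({k:np.round(o[k],4) for k in('t','tcp_pos','orientation','force')})
c=r.camera("wrist");cv2.imwrite("pics/w2.png",c["pixels"])
E
```

```text
{'t': np.float64(3.95), 'tcp_pos': array([ 0.4861, -0.1328,  0.0412]), 'orientation': array([ 1.79943e+02, -1.57000e-02,  7.35779e+01]), 'force': array([-0.3082,  0.1032,  0.2219])}
```

View pics/w2.png

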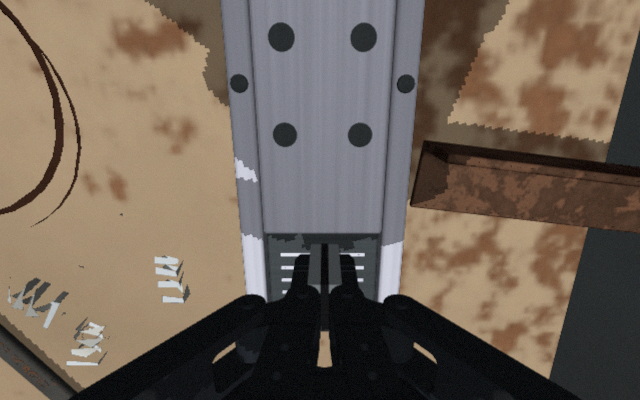

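The tips sit centred over the tread at (325,250), about 5 mm behind the step at row 234. Pressing down gently.

>>> {"api": "carry_out", "payload": {
  "slide": [
    [0,0,5],
    [0,0,4],
    [0,0,3],
    [0,0,2],
    [0,0,2],
    [0,0,2],
    [0,0,1],
    [0,0,1],
    [0,0,0],
    [0,0,0]
  ],
  "yaw": [0,0,0,0,0,0,0,0,0,0]
}}

```text
t: 4.83
tcp_pos: [0.4858, -0.1328, 0.0204]
orientation: [180.0, -0.0, 73.6]
force: [-1.5, 1.5, 7.1]
opening: 0.0001
grasp_force: 3.6
```

>>> {"api": "carry_out", "payload": {
  "slide": [
    [0,0,1],
    [0,0,1],
    [0,0,1],
    [0,0,0],
    [0,0,0],
    [0,0,0],
    [0,0,0],
    [0,0,0],
    [0,0,0],
    [0,0,0]
  ],
  "yaw": [0,0,0,0,0,0,0,0,0,0]
}}

```text
t: 5.67
tcp_pos: [0.4859, -0.1328, 0.0188]
orientation: [180.0, -0.1, 73.5]
force: [-12.0, 6.5, 49.9]
opening: 0.0001
grasp_force: 24.8
```

>>> {"api": "carry_out", "payload": {
  "slide": [
    [0,0,-0.4],
    [1,0,0],
    [1,0,0],
    [1,0,0],
    [1,0,0],
    [1,0,0],
    [1,0,0],
    [2,0,0],
    [2,0,0],
    [2,0,0]
  ],
  "yaw": [0,0,0,0,0,0,0,0,0,0]
}}

```text
t: 6.5
tcp_pos: [0.4891, -0.1252, 0.019]
orientation: [179.8, 0.2, 73.4]
force: [-10.2, -19.2, 29.0]
opening: 0.0
grasp_force: 14.8
```

>>> {"api": "carry_out", "payload": {
  "slide": [
    [2,0,0],
    [2,0,0],
    [2,0,0],
    [2,0,0],
    [2,0,0],
    [2,0,0],
    [2,0,0],
    [2,0,0],
    [2,0,0],
    [2,0,0]
  ],
  "yaw": [0,0,0,0,0,0,0,0,0,0]
}}

```text
t: 7.33
tcp_pos: [0.4948, -0.1061, 0.019]
orientation: [179.8, 0.2, 73.3]
force: [-10.5, -19.6, 30.1]
opening: -0.0003
grasp_force: 15.2
```

>>> {"api": "carry_out", "payload": {
  "slide": [
    [3,0,0],
    [3,0,0],
    [3,0,0],
    [3,0,0],
    [3,0,0],
    [3,0,0],
    [3,0,0],
    [3,0,0],
    [3,0,0],
    [3,0,0]
  ],
  "yaw": [0,0,0,0,0,0,0,0,0,0]
}}

```text
t: 8.17
tcp_pos: [0.5033, -0.0773, 0.019]
orientation: [179.8, 0.2, 73.3]
force: [-10.7, -20.8, 31.9]
opening: -0.0002
grasp_force: 15.9
```

```bash
python3 - <<'E'
from h import *
o=r.get_obs();print({k:np.round(o[k],4) for k in('t','tcp_pos','orientation','force')})
c=r.camera("wrist");a=c["pixels"];b=r.camera("top")["pixels"][150:250,290:460]
cv2.imwrite("pics/w3.png",np.vstack([a[:300],cv2.resize(b,(510,300))[:, :].copy() if 0 else cv2.copyMakeBorder(cv2.resize(b,(510,300)),0,0,0,130,0)]))
E
```

```text
{'t': np.float64(8.1667), 'tcp_pos': array([ 0.5033, -0.0773,  0.019 ]), 'orientation': array([1.798409e+02, 1.736000e-01, 7.334380e+01]), 'force': array([-10.6974, -20.7769,  31.8788])}
```

View pics/w3.png

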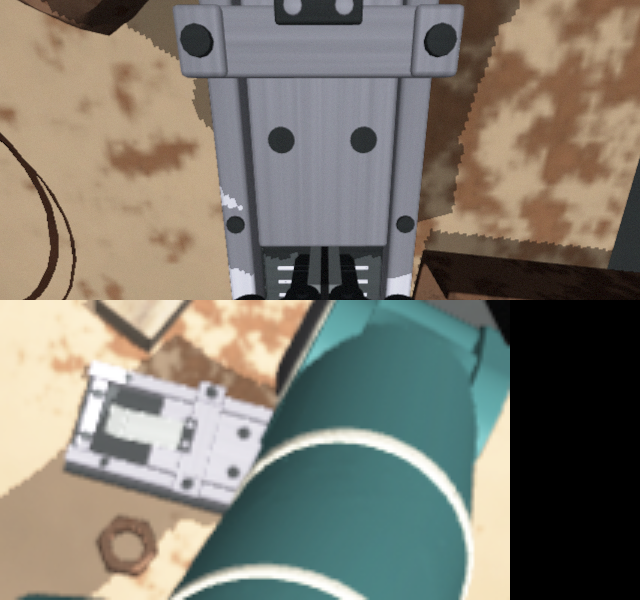

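The slide is under the bridge (row 75) with the fingertips against the step (row 246), and nothing else has moved. About 50 mm remains.

>>> {"api": "carry_out", "payload": {
  "slide": [
    [4,0,0],
    [4,0,0],
    [4,0,0],
    [4,0,0],
    [4,0,0],
    [4,0,0],
    [4,0,0],
    [4,0,0],
    [4,0,0],
    [3,0,0]
  ],
  "yaw": [0,0,0,0,0,0,0,0,0,0]
}}

```text
t: 9.1
tcp_pos: [0.514, -0.0415, 0.0189]
orientation: [179.8, 0.3, 73.3]
force: [-13.1, -30.7, 35.0]
opening: -0.0001
grasp_force: 25.4
```

>>> {"api": "carry_out", "payload": {
  "slide": [
    [1,0,0],
    [1,0,0],
    [1,0,0],
    [1,0,0],
    [1,0,0],
    [1,0,0],
    [1,0,0],
    [1,0,0],
    [0,0,0],
    [0,0,0]
  ],
  "yaw": [0,0,0,0,0,0,0,0,0,0]
}}

```text
t: 9.93
tcp_pos: [0.5163, -0.0339, 0.0189]
orientation: [179.9, 0.3, 73.3]
force: [-12.7, -29.1, 33.9]
opening: 0.0002
grasp_force: 25.1
```

>>> {"api": "carry_out", "payload": {
  "slide": [
    [1,0,0],
    [1,0,0],
    [1,0,0],
    [1,0,0],
    [0.5,0,0],
    [0,0,0],
    [0,0,0],
    [0,0,0],
    [0,0,0],
    [0,0,0]
  ],
  "yaw": [0,0,0,0,0,0,0,0,0,0]
}}

```text
t: 10.77
tcp_pos: [0.5175, -0.0297, 0.0189]
orientation: [179.9, 0.3, 73.3]
force: [-12.9, -29.7, 34.7]
opening: 0.0001
grasp_force: 25.3
```

>>> {"api": "carry_out", "payload": {
  "slide": [
    [0.7,0,0],
    [0.7,0,0],
    [0.7,0,0],
    [0.7,0,0],
    [0.7,0,0],
    [0,0,0],
    [0,0,0],
    [0,0,0],
    [0,0,0],
    [0,0,0]
  ],
  "yaw": [0,0,0,0,0,0,0,0,0,0]
}}

```text
t: 11.6
tcp_pos: [0.5176, -0.0292, 0.0189]
orientation: [179.9, 0.4, 73.1]
force: [-19.5, -46.6, 39.1]
opening: -0.0004
grasp_force: 36.4
```

The push force jumped with almost no motion, at tread x about -52: the slide is on the stop. Now I'll ease off the push without dragging it, then lift straight off.

>>> {"api": "carry_out", "payload": {
  "slide": [
    [-1,0,0],
    [-1,0,0],
    [-1,0,0],
    [-1,0,0],
    [-1,0,0],
    [0,0,0],
    [0,0,0],
    [0,0,0],
    [0,0,0],
    [0,0,0]
  ],
  "yaw": [0,0,0,0,0,0,0,0,0,0]
}}

```text
t: 12.43
tcp_pos: [0.5176, -0.0295, 0.0189]
orientation: [179.9, 0.2, 73.3]
force: [-9.7, -20.2, 31.4]
opening: 0.0003
grasp_force: 29.4
```

>>> {"api": "carry_out", "payload": {
  "slide": [
    [-1,0,0],
    [-1,0,0],
    [-0.5,0,0],
    [0,0,0],
    [0,0,0],
    [0,0,0],
    [0,0,0],
    [0,0,0],
    [0,0,0],
    [0,0,0]
  ],
  "yaw": [0,0,0,0,0,0,0,0,0,0]
}}

```text
t: 13.27
tcp_pos: [0.5176, -0.0296, 0.019]
orientation: [179.8, 0.0, 73.5]
force: [-5.0, -6.7, 29.6]
opening: -0.0
grasp_force: 25.9
```

Push is about 8 N and position is unchanged. Lifting off now: first slightly, then clear.

>>> {"api": "carry_out", "payload": {
  "slide": [
    [0,0,-0.4],
    [0,0,-0.4],
    [-0.5,0,-0.4],
    [-0.5,0,-1],
    [0,0,-2],
    [0,0,-4],
    [0,0,-8],
    [0,0,-12],
    [0,0,-16],
    [0,0,-16]
  ],
  "yaw": [0,0,0,0,0,0,0,0,0,0]
}}

```text
t: 14.1
tcp_pos: [0.5164, -0.0286, 0.0795]
orientation: [180.0, -0.0, 73.6]
force: [0.4, 0.1, 1.0]
opening: 0.0003
grasp_force: 0.0
```

>>> {"api": "carry_out", "payload": {
  "slide": [
    [0,0,-20],
    [-10,0,-20],
    [-15,0,-20],
    [-20,0,-20],
    [-20,0,-20],
    [-20,0,-20],
    [-15,0,-10],
    [0,0,0],
    [0,0,0],
    [0,0,0]
  ],
  "yaw": [0,0,0,0,0,0,0,0,0,0]
}}

```text
t: 14.93
tcp_pos: [0.4879, -0.1239, 0.2075]
orientation: [-180.0, -0.0, 73.6]
force: [0.8, -0.0, -1.2]
opening: 0.0
grasp_force: 0.0
```

```bash
python3 - <<'E'
from h import *
o=r.get_obs();print({k:np.round(o[k],4) for k in('t','tcp_pos','orientation','force')})
c=r.camera("wrist");cv2.imwrite("pics/w4.png",c["pixels"])
W=Ro.from_euler('xyz',o['orientation'],degrees=True).as_matrix();T=np.eye(4);T[:3,:3]=W;T[:3,3]=o['tcp_pos']
c["cam_to_world"]=T@np.array(c["T_tool_cam"])
a=np.radians(73.4);f=np.array([np.cos(a),np.sin(a)]);l=np.array([-f[1],f[0]])
for x,z in((-25,.028),(-75,.019),(-80,.021),(0,.047),(95,.028),(95,.026)):
    p=np.array([.528,.0068])+f*x/1000;print(x,z,np.round(proj(c,[*p,z]),1))
E
```

```text
{'t': np.float64(14.9333), 'tcp_pos': array([ 0.4879, -0.1239,  0.2075]), 'orientation': array([-1.799628e+02, -1.360000e-02,  7.360470e+01]), 'force': array([ 0.803 , -0.0233, -1.1887])}
-25 0.028 [326.6  53.6]
-75 0.019 [326.3 109. ]
-80 0.021 [326.3 114.4]
0 0.047 [326.9  18.9]
95 0.028 [ 327.3 -109.6]
95 0.026 [ 327.3 -108.1]
```

View pics/w4.png

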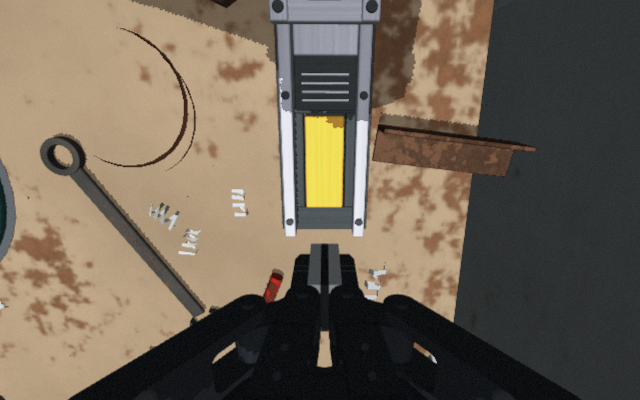

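The wrist view shows the slide's tail at row 110, the yellow pad exposed at rows 115–208 and the step at about row 56, as expected for home. I'll check the nose/stop gap and the pad height.

```bash
python3 - <<'E'
from h import *
o=r.get_obs();c=r.camera("wrist");a=c["pixels"]
W=Ro.from_euler('xyz',o['orientation'],degrees=True).as_matrix();T=np.eye(4);T[:3,:3]=W;T[:3,3]=o['tcp_pos']
c["cam_to_world"]=T@np.array(c["T_tool_cam"])
h=cv2.cvtColor(a,cv2.COLOR_BGR2HSV);m=cv2.inRange(h,(20,120,120),(35,255,255))
ys,xs=np.where(m[100:215,290:360]);ys+=100;xs+=290
print("pad rows",ys.min(),ys.max())
for row in(140,170,200):
    q=xs[ys==row];w=q.max()-q.min()+1
    print(row,w,[round(1000*np.linalg.norm(ray(c,(q.max()+1,row),z)-ray(c,(q.min(),row),z)),1) for z in(.012,.021)])
t=r.camera("top");b=t["pixels"][160:245,300:450]
g=cv2.copyMakeBorder(cv2.resize(a[0:125,260:390],None,fx=2.4,fy=2.4,interpolation=cv2.INTER_CUBIC),0,0,0,800-312,0)
cv2.imwrite("pics/f.png",np.vstack([g,cv2.resize(b,(800,300),interpolation=cv2.INTER_CUBIC)])[:600])
E
```

```text
pad rows 116 206
140 39 [np.float64(40.9), np.float64(39.8)]
170 37 [np.float64(39.9), np.float64(38.9)]
200 36 [np.float64(40.1), np.float64(39.0)]
```

View pics/f.png

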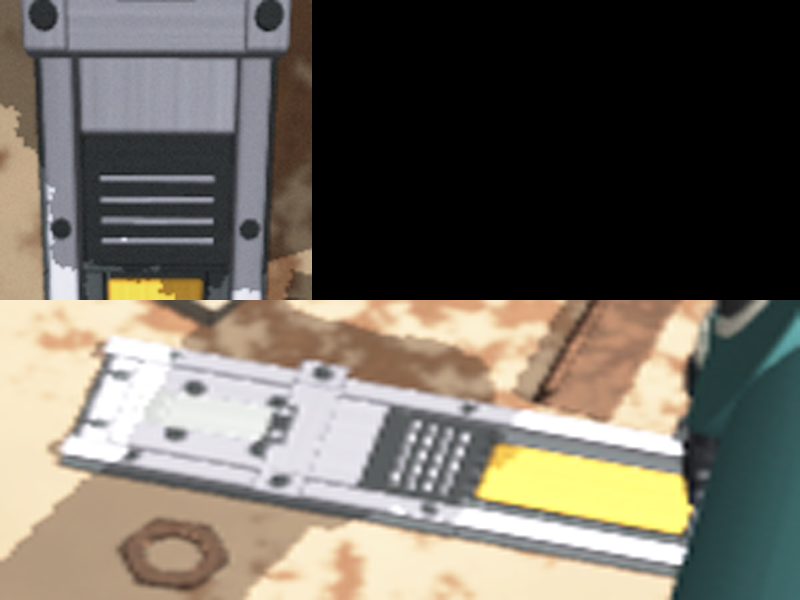

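```bash
python3 - <<'E'
from h import *
o=r.get_obs();c=r.camera("wrist")
W=Ro.from_euler('xyz',o['orientation'],degrees=True).as_matrix();T=np.eye(4);T[:3,:3]=W;T[:3,3]=o['tcp_pos']
c["cam_to_world"]=T@np.array(c["T_tool_cam"])
a=np.radians(73.4);f=np.array([np.cos(a),np.sin(a)])
X=lambda p:round(float(1000*(p[:2]-[.528,.0068])@f),1)
for z in(.012,.021): print(z,"pad far",X(ray(c,(325,115.5),z)),"near",X(ray(c,(325,207.5),z)))
print("tail",X(ray(c,(325,110.5),.019)),"step",X(ray(c,(325,55.2),.028)),"bridge",X(ray(c,(325,21.5),.047)),"rail end",X(ray(c,(325,236),.032)))
h=cv2.cvtColor(r.camera("top")["pixels"],cv2.COLOR_BGR2HSV);t=r.camera("top")
m=cv2.inRange(h,(20,120,120),(35,255,255));m[:160]=0;m[245:]=0;m[:,:385]=0;m[:,428:]=0
l=np.array([-f[1],f[0]])
for z in(.012,.021):
    q=np.array([ray(t,(x,y),z)[:2]-[.528,.0068] for y,x in np.argwhere(m)])*1000
    u,v=q@f,q@l;s=(u>-130)&(u<-90);print(z,"top: far",u.max().round(1),"lateral",np.percentile(v[s],[1,99]).round(1))
E
```

```text
0.012 pad far -82.0 near -182.7
0.021 pad far -81.3 near -179.2
tail -76.6 step -26.6 bridge -2.2 rail end -208.2
0.012 top: far -83.0 lateral [-19.1  20.4]
0.021 top: far -82.0 lateral [-17.2  22.2]
```

```bash
python3 -c "
from station import r
print(r.job_done())"
```

```text
the job is handed in; nothing more can be done
None
```

I pressed the slide down and pushed it under the bridge to the end stop. The images put it home within about 1–2 mm, with the pad up behind it, the hand clear and no visible shift of the loose things; the job was handed in after about 15 s of the 48 s limit.

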